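# Roll the drive roller home in its rest with a hand pad

### The job

Take the wooden hand pad by its grip from its blue mat, lay it flat on top of the orange rubber roller and, with the roller turning under the pad, roll it along the bench over the low steel ridge until it sits home along the stop of the green rest, then press it down there with a steady 10 N or so for two seconds to bed it. Touch the roller only with the pad's flat underside and press gently, because the soft sleeve is spoilt by more than about 16 N. Then set the pad back flat on its mat, lying along it, and leave the can, the reel and the bin where they are.

Things in the scene. Friction and masses are not known exactly. Their poses are not given: they have to be found in the camera images.
- roller_mid (a point): centre of the roller lying loose on the bare bench, 30 mm up: orange rubber sleeve 102 mm long, 60 mm in diameter, domed aluminium end caps, 160 mm over all, 0.2 to 0.4 kg. x along its axis; y, z turn as it rolls. It rolls freely: under a pad that moves d it travels d/2 (less if the pad slips).
- roller: the same roller as a body; origin at its centre, x along its axis. It starts 65 to 90 mm short of its seat, its axis within 0.08 rad of the rest's x. The pad must never press on it with more than 16 N. Move the pad square to the roller's axis: scrubbing along the axis uses up the pad's hold.
- rest: green roller rest fixed to the bench. Origin on the bench level straight under the axis of the seated roller; x along the stop, +y from the open side to the stop (the roller comes in along +y), z up. Stop wall 228 mm long, 36 mm high, 18 mm thick, face at y = 30.3 mm. Two end cheeks 12 mm high, inner faces at x = +-106 mm, y = -24 to 48 mm.
- stop_top (a point): middle of the stop's upper front edge, axes as the rest's. Before the stop an insert, NOT measured: a grey seat floor 0.2 to 4 mm above the bench and, 18 to 19.5 mm out from the rest's origin, the outer edge of a 5 mm wide steel ridge 2 mm higher than that floor. The roller must climb the ridge, then drops onto the floor. A press of 8 N carries it over; below 6 N the pad may slip.
- pad_grip (a point): middle of the hand pad's grip, 42 mm above its flat underside; z up. Board 170 (y) x 70 (x) x 14 mm, black rubber below, light wood above; mid-board a dark wooden block as grip, 28 mm thick along y, 50 mm wide along x, 50 mm tall. Grip it from above across the 28 mm, closing along y, so that it cannot pitch.
- pad: the same hand pad, 0.28 kg, as a body; origin in the centre of its underside, axes as for its grip. It starts flat on the mat, its long sides along the mat's.
- mat: blue parking mat 100 mm (x) x 200 mm (y) x 3 mm, fixed to the bench; origin in the centre of its underside
- film_can: bystander: round aluminium film can lying flat, 107 mm across, 22 mm high; origin under its centre
- reel: bystander: dark steel film reel lying flat, 120 mm across, 20 mm high; origin under its centre
- bin: bystander: lime green open bin 100 x 130 x 55 mm; origin under its centre
Mind the look-alikes: they are no part of the job. What is shaped like the pad but purple or yellow is not meant.

How it is judged:
On the way, in this order (a step that is already met when the one before it is completed fails the run):
1. the pad lies on top of the roller, pressing on it, while the roller is still more than 45 mm short of its seat (contact force between pad and roller above 1 N and z of roller_mid in the frame of pad_grip below -0.068 m and y of roller_mid in the frame of rest below -0.045 m), for 0.1 s.
2. the roller is home in the rest, along the stop, and the pad on top presses it down with 7 to 13 N for one second (y of roller_mid in the frame of rest between -0.004 and 0.004 m and x of roller_mid in the frame of rest between -0.035 and 0.035 m and height (world z) of roller_mid below 0.0355 m and angle between the x axis of roller_mid and the x axis of rest, either way round below 0.05 rad and contact force between pad and roller between 7 and 13 N and z of roller_mid in the frame of pad_grip below -0.068 m), for 1 s.
At the end, for the whole second after the job is handed in: The roller rests between ridge and stop: axis within 4 mm of the seat line, centre below 35.5 mm, parallel to the stop within 0.05 rad, within 35 mm of its middle. The pad rests flat on the mat, centre within 30 mm of the mat's, along it within 0.25 rad (y of roller_mid in the frame of rest between -0.004 and 0.004 m and x of roller_mid in the frame of rest between -0.035 and 0.035 m and height (world z) of roller_mid below 0.0355 m and angle between the x axis of roller_mid and the x axis of rest, either way round below 0.05 rad and linear speed of each of roller, pad below 0.02 m/s and angle between pad_grip's own z axis and vertical below 0.05 rad and horizontal distance between pad_grip and mat below 0.03 m and height (world z) of pad_grip below 0.048 m and angle between the y axis of pad_grip and the y axis of mat, either way round below 0.25 rad); the robot touches nothing.
It fails at once if the pad presses on the roller with more than 16 N (contact force between pad and roller above 16 N).
It fails at once if the robot itself touches the roller (contact force between any of the fingers, the arm and roller above 0.5 N).
It fails at once if the pad touches the roller otherwise than with its underside (contact force between pad and roller above 0.5 N and not (z of roller_mid in the frame of pad_grip below -0.068 m)).
It fails at once if a bystander (can, reel or bin) is moved by more than 20 mm (distance of any of film_can, reel, bin from where it was at the start of the episode above 0.02 m).
It also fails if it takes over 72 s, if anything falls off the work surface, if the arm or the gripper's body presses on something with over 40 N, if the wrist force passes 120 N, or if a joint passes its speed limit or range.

### The arm

A 6-joint arm with a two-finger parallel gripper is mounted at the origin on the work surface. World frame = base frame: x ahead of the robot, y to its left, z up, the work surface at z = 0. Lengths are in m, angles in rad, forces in N, time in s.
With the tool pointing down it reaches from about 0.275 to 0.725 m from the base axis. Payload 5.6 kg.
Tool frame: the origin (TCP) lies midway between the tips of the shut fingers; the grasp point (between the pads) lies 19 mm behind it (hold_point_z is the distance from the TCP to the grasp point, in m); x points along the fingers, y is the direction in which the jaws open and shut, and the axes are right-handed (so a half turn about x gives the same grasp; the last joint's range is limited). The gripper opens to 85 mm and grips with 20 to 120 N. Pads are 22 mm wide; open, the fingers measure 114 mm over their backs; the gripper's body (76 mm by 85 mm) begins 54 mm behind the grasp point. The pads swing forward as they close: fully open they stand 13 mm farther back than shut.
Start: joints at [-0.886, 0.255, 0.108, 0, -1.424, -0.285], TCP at [0.214, -0.507, 0.209] pointing down, gripper open.
Joint ranges: [-2.95, 2.95], [-1.21, 1.97], [-1.09, 1.5], [-2.87, 1.71], [-2.94, -0.07], [-3.05, 3.05]. Speed limits (rad/s): [2.57, 2.57, 3.14, 3.14, 3.14, 3.14].

### API

Orientations are given as [roll, pitch, yaw] about the fixed x, y, z axes, in that order (R = Rz(yaw) Ry(pitch) Rx(roll)).
In Python, from plant import * gives the robot as it stands.
- The arm moves only by the tool jog_arm, never from a script. Its argument "motion" is a list that holds one entry, the list of rows, each a list of 5 numbers: the finger opening in cm, from 0 to 8.54, then the shift along the tool's x, y, z in cm, then the turn about the tool's x in degrees. A call has 1 to 5 rows; each row shifts and turns the commanded pose from where the row before left it, along the tool's axes as they then stand; what a row does not reach is not made up. A row lasts 1/8 s, in which the tool goes at most 62.5 mm and 10.7 degrees, less where a joint would pass 70% of its speed; a pose out of reach is approached as far as the arm can. A call with a gripper value outside its range is refused whole. The fingers move at their own pace and stop on an object; "force" is the grip in N (left out, the last holds). Time passes only in rows, so rows that do not move let the fingers close. It gives the time, the measured TCP pose, the force and the opening at its end, in the units of the state.
- sense(): the state, without advancing time (a new reading comes with each control period).
- get_image(name): name is "scene" or "side" or "wrist"; returns (picture, depth): 480x640x3 uint8, red, green, blue; 480x640 float32, m along the optical axis (not along the pixel's ray), 0 where there is no reading.
- camera_model(name): a dict with "fx", "fy", "cx", "cy" (pixels), "extrinsics" (4x4, takes a point from camera to world coordinates); the wrist camera has in their place "tool_from_camera" (4x4, takes a point from camera to tool coordinates, whose origin is the TCP and whose axes are the tool frame's). Camera axes: x right, y down, z forward; pixel columns grow to the right and rows downward; lengths in m; the calibration is good to about 2 mm. A picture is of the moment at which its call begins: read the wrist's pose just before it. camera_model takes no time and is no camera call.
- job_done(): hands the job in, once; it reports no verdict.
The state is a dict: "time": time; "joint_positions": joint angles; "qvel": joint speeds; "joint_torque": joint torques, N m; "ee_pos": TCP position; "tcp_rot": TCP orientation; "wrist_force": force on the tool from outside, world axes, zero at the start; "torque": the same for the moment, N m; "finger_gap": opening from 0.0 (shut) to 1.0 (fully open).
Only numpy, scipy, OpenCV 4.12 (cv2) and the standard library are available. Lean on these libraries where they do the work, as an engineer would, in place of code of your own. Each camera call takes 0.05 s, during which the arm holds its last target. There are 200 camera calls.

## Working session

There is one attempt and no reset: what is moved stays moved. The work goes in short steps, Python scripts to look and compute and a tool call to move; the robot and the scene stay as the last step left them, time stands still between calls to the robot, and variables do not carry over. Pictures are saved under pics/ and viewed, about 8 in all and at most 12, crops included, and the job is handed in when it is done.

Besides the shell and the picture viewer there is one more tool, called after ">>>" by a JSON object that holds its "op" and its "data", one argument or row to a line. jog_arm: Moves the arm, as the interface text tells. Its arguments: {"type":"object","properties":{"motion":{"type":"array"},"force":{"type":"number"}},"required":["motion"]}

```bash
ls; mkdir -p pics; cat > h.py <<'E'
from plant import *
import numpy as np, cv2
from scipy.spatial.transform import Rotation as R
def T(s=None):
    s=s or sense(); M=np.eye(4); M[:3,:3]=R.from_euler('xyz',s['tcp_rot']).as_matrix(); M[:3,3]=s['ee_pos']; return M
def cam(n):
    c=camera_model(n)
    E=np.array(c['extrinsics']) if 'extrinsics' in c else T()@np.array(c['tool_from_camera'])
    im,d=get_image(n); return im,d,c,E
def onplane(c,E,u,v,z):
    r=E[:3,:3]@np.array([(u-c['cx'])/c['fx'],(v-c['cy'])/c['fy'],1]); o=E[:3,3]
    return o+r*(z-o[2])/r[2]
def cloud(d,c,E):
    v,u=np.mgrid[:d.shape[0],:d.shape[1]]
    P=np.stack([(u-c['cx'])/c['fx']*d,(v-c['cy'])/c['fy']*d,d],-1)
    return P@E[:3,:3].T+E[:3,3]
E
python3 - <<'E'
from h import *
s=sense(); print(s)
for n in ('scene','side'):
    im,d,c,E=cam(n); cv2.imwrite(f'pics/{n}0.png',im[...,::-1]); print(n,c)
    np.savez(f'{n}0.npz',im=im,d=d,E=E)
E
```

```text
pics
{'time': 0.0, 'joint_positions': array([-8.86387962e-01,  2.55749886e-01,  1.06982327e-01, -5.09548864e-04,
       -1.42389007e+00, -2.84609786e-01]), 'qvel': array([-0.00072678, -0.00204484,  0.00044184, -0.00127596, -0.00078984,
       -0.00209571]), 'joint_torque': array([ 1.05555970e-03, -3.86631203e+01,  2.37946236e+01,  5.36501482e+00,
       -5.98970844e-03,  3.57934056e-06]), 'ee_pos': array([ 0.21393184, -0.50609263,  0.20818021]), 'tcp_rot': array([1.59101169, 1.56886799, 1.99073522]), 'wrist_force': array([0.03216768, 0.00501703, 0.24875597]), 'torque': array([-0.00144399,  0.02982204, -0.04182006]), 'finger_gap': 0.9984321166376171}
scene {'fx': 479.31379299146624, 'fy': 479.31379299146624, 'cx': 308.4676003167678, 'cy': 241.82913245733874, 'extrinsics': array([[ 0.80789322,  0.37120999, -0.45772447,  1.01055163],
       [ 0.58901402, -0.48322294,  0.64773302, -0.6892298 ],
       [ 0.019262  , -0.79290525, -0.60904043,  0.70318988],
       [ 0.        ,  0.        ,  0.        ,  1.        ]])}
side {'fx': 609.0063405737898, 'fy': 609.0063405737898, 'cx': 331.07676066453746, 'cy': 232.34470571088704, 'extrinsics': array([[-0.74862533, -0.41692124,  0.51549665, -0.07554937],
       [-0.66257979,  0.44302034, -0.60392135,  0.7271481 ],
       [ 0.02341214, -0.79366849, -0.60789983,  0.79402034],
       [ 0.        ,  0.        ,  0.        ,  1.        ]])}
```

View pics/scene0.png

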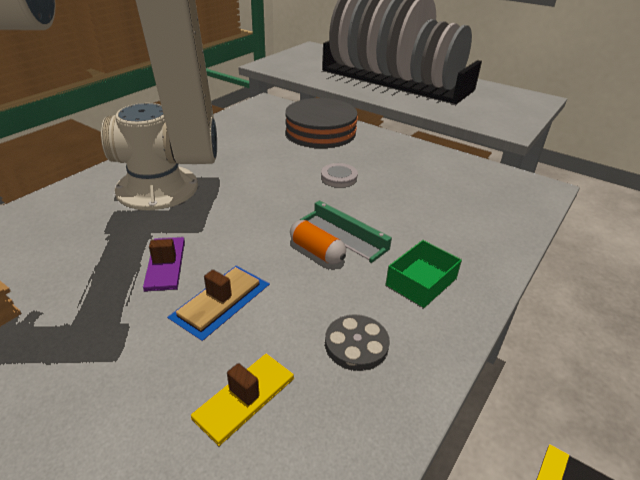

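View pics/side0.png

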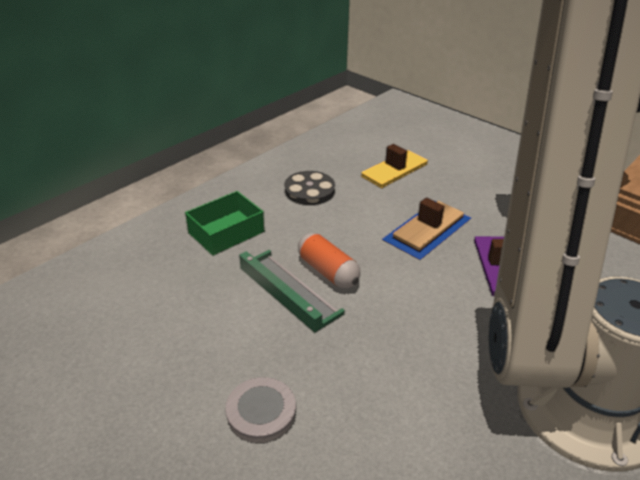

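Scene view: the candidates for the pad are purple (163,262), wood on the blue mat (217,290) and yellow (243,395). I choose the wood one on blue. The roller is at (317,241), the rest's stop at (345,228), the bin at (423,272), the reel at (357,341) and the can at (339,175). The side view agrees: pad (430,222), roller (328,260), stop (285,290).

```bash
cat > m.py <<'E'
from h import *
from h import *
def rect(P):
    (c,s,a)=cv2.minAreaRect(P[:,:2].astype(np.float32)*1000); return np.round(c,1),np.round(s,1),round(a,2)
for n in ('scene','side'):
    z=np.load(n+'0.npz'); im,d,E=z['im'],z['d'],z['E']; c=camera_model(n)
    P=cloud(d,c,E); hsv=cv2.cvtColor(im,cv2.COLOR_RGB2HSV); H,S,V=[hsv[...,i].astype(int) for i in range(3)]
    W=(d>0)&(P[...,0]>.0)&(P[...,0]<.9)&(abs(P[...,1])<.7)&(P[...,2]<.12)
    def comp(m,k=1,a=60):
        N,l,st,ce=cv2.connectedComponentsWithStats((m&W).astype(np.uint8)); o=np.argsort(-st[1:,4])+1
        return [(l==i) for i in o[:k] if st[i,4]>a]
    print(n)
    for nm,m,k in [('blue',(H>100)&(H<125)&(S>120),1),('wood',(H>8)&(H<22)&(S>60)&(S<190)&(V>120),2),('orange',(H<14)&(S>190)&(V>120),1),('green',(H>45)&(H<90)&(S>90),3),('brown',(H<15)&(S>80)&(V<110),4)]:
        for q in comp(m,k):
            v,u=np.where(q); X=P[q]; zz=X[:,2]
            print(nm,len(X),'px',u.mean().round(),v.mean().round(),'mean',X.mean(0).round(4),'z5,50,95',np.percentile(zz,[5,50,95]).round(4),'rect',*rect(X))
            top=X[zz>np.percentile(zz,95)-.004]; print('    top',top.mean(0).round(4),*rect(top))
E
python3 m.py
python3 -c "
import cv2;a=cv2.imread('pics/scene0.png')[210:350,130:410];cv2.imwrite('pics/crop0.png',cv2.resize(a,None,fx=2.8,fy=2.8,interpolation=3))"
```

```text
scene
blue 905 px 220.0 312.0 mean [ 0.4804 -0.2378  0.0039] z5,50,95 [0.0017 0.004  0.006 ] rect [ 455.8 -213.7] [200.6 101.2] 89.12
    top [ 0.4808 -0.2377  0.0041] [ 457.6 -214. ] [200.4  98.6] 88.74
wood 1549 px 216.0 299.0 mean [ 0.4589 -0.2269  0.018 ] z5,50,95 [0.0154 0.0178 0.0199] rect [ 455.5 -216. ] [170.1  73.1] 89.15
    top [ 0.4589 -0.2264  0.0182] [ 455.5 -215.9] [170.4  72.1] 89.57
orange 126 px 310.0 244.0 mean [0.5185 0.0119 0.0397] z5,50,95 [0.0339 0.039  0.048 ] rect [515.4  12.3] [ 11.  101.1] 86.2
    top [0.5414 0.011  0.0474] [516.5  12.6] [ 9.6 99. ] 86.48
green 3096 px 422.0 273.0 mean [0.7604 0.094  0.0262] z5,50,95 [0.0031 0.0255 0.0552] rect [762.   92.4] [135.4 101. ] 82.2
    top [0.7649 0.0824 0.0545] [762.1  91.7] [132.3 100.6] 81.79
green 1268 px 353.0 227.0 mean [0.5482 0.1463 0.0234] z5,50,95 [0.0056 0.0237 0.0384] rect [535.9 133.5] [ 71.3 229.5] 80.47
    top [0.5463 0.1527 0.0372] [538.7 155. ] [ 19.4 226.3] 82.85
brown 825 px 243.0 383.0 mean [ 0.6574 -0.3631  0.0528] z5,50,95 [0.025  0.0604 0.066 ] rect [ 652.6 -358.6] [26.2 49.1] 83.53
    
[... 1682 characters left out ...]
246 0.0673] rect [ 128.2 -491.6] [69.  38.1] 4.79
    top [ 0.1374 -0.4792  0.0671] [ 137.3 -478.2] [10.5 49.8] 83.47
brown 529 px 431.0 212.0 mean [ 0.4473 -0.2069  0.0512] z5,50,95 [0.0264 0.054  0.0688] rect [ 449.9 -213.4] [30.3 48.7] 89.13
    top [ 0.45   -0.2123  0.0676] [ 450.7 -213.9] [26.5 47.1] 88.01
brown 357 px 396.0 156.0 mean [ 0.6447 -0.3487  0.0486] z5,50,95 [0.0254 0.0504 0.0658] rect [ 647.6 -353.3] [28.6 53.3] 83.99
    top [ 0.6466 -0.3542  0.0641] [ 647.7 -355.3] [24.6 50.1] 83.97
brown 249 px 496.0 251.0 mean [ 0.2822 -0.1888  0.0489] z5,50,95 [0.0246 0.0506 0.0661] rect [ 282.3 -194.2] [23.3 27.3] 39.34
    top [ 0.284  -0.1946  0.0645] [ 285. -195.] [20.6 28.2] 26.18
```

View pics/crop0.png

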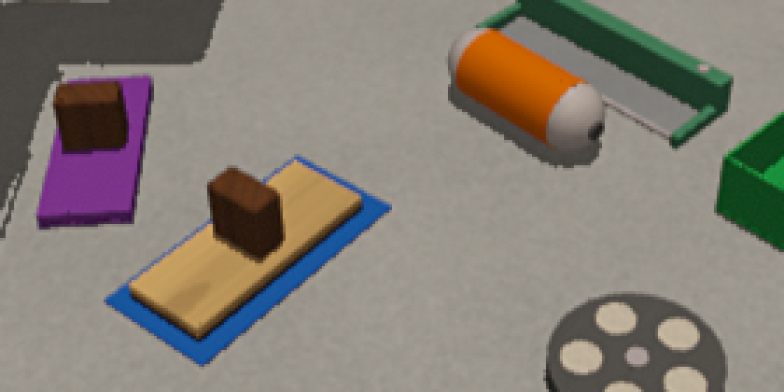

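The crop confirms light wood with a dark grip on the blue mat; the purple one beside it at (100,150) in the crop is a decoy. Next I work out the tool axes and the wrist camera mount.

```bash
cat > go.py <<'E'
from h import *
import sys
# desired: tool x down, tool y at yaw a (deg, tool-y direction), TCP target
def plan(p,a):
    s=sense(); M=T(s); D=M[:3,:3].T@(np.array(p)-M[:3,3])*100
    ty=np.degrees(np.arctan2(M[1,1],M[0,1]))
    # rotation about tool x (down): positive turns world yaw negative
    t=[(-(a+k-ty)+180)%360-180 for k in (0,180)]
    print('tool y yaw',ty.round(2),'x axis',M[:3,0].round(4),'shift cm',D.round(2),'turn',np.round(t,2),'j6',s['joint_positions'][5].round(2),'t',s['time'],'F',s['wrist_force'].round(2))
if __name__=='__main__': plan([float(x) for x in sys.argv[1:4]],float(sys.argv[4]))
E
python3 go.py .45 -.10 .30 89
python3 -c "
from h import *
print(T().round(3)); print(camera_model('wrist'))"
```

```text
tool y yaw 112.91 x axis [-7.0e-04  1.5e-03 -1.0e+00] shift cm [-9.12 28.24 37.55] turn [  23.91 -156.09] j6 -0.28 t 0.1 F [ 0.29 -0.12  0.7 ]
[[-0.001 -0.389  0.921  0.214]
 [ 0.002  0.921  0.389 -0.506]
 [-1.     0.002 -0.     0.208]
 [ 0.     0.     0.     1.   ]]
{'fx': 366.14846337496715, 'fy': 366.14846337496715, 'cx': 322.33761849181894, 'cy': 238.40816952491141, 'tool_from_camera': array([[ 6.51888682e-04, -3.21635792e-01,  9.46863238e-01,
        -1.64952187e-01],
       [ 9.99999740e-01, -8.30339985e-05, -7.16677119e-04,
         5.27714827e-04],
       [ 3.09130854e-04,  9.46863459e-01,  3.21635655e-01,
        -8.15833986e-02],
       [ 0.00000000e+00,  0.00000000e+00,  0.00000000e+00,
         1.00000000e+00]])}
```

>>> {"op": "jog_arm", "data": {
  "motion": [
    [[8.54,-0.1,3.5,3.6,0],[8.54,-0.1,3.5,3.6,0],[8.54,-0.1,3.5,3.6,0],[8.54,-0.1,3.5,3.6,0],[8.54,-0.1,3.5,3.6,0]]
  ]
}}

```text
time: 0.72
ee_pos: [0.3119, -0.2737, 0.2138]
tcp_rot: [1.81, 1.57, 2.209]
wrist_force: [1.7, 0.4, 0.9]
finger_gap: 0.999
```

>>> {"op": "jog_arm", "data": {
  "motion": [
    [[8.54,-0.1,3.5,3.6,0],[8.54,-0.1,3.5,3.6,0],[8.54,-0.1,3.5,3.6,0],[8.54,-0.1,3.5,3.6,0],[8.54,-0.1,3.5,3.6,0]]
  ]
}}

```text
time: 1.35
ee_pos: [0.4096, -0.0424, 0.219]
tcp_rot: [2.268, 1.571, 2.668]
wrist_force: [1.4, 0.8, 0.7]
finger_gap: 1.002
```

>>> {"op": "jog_arm", "data": {
  "motion": [
    [[8.54,-0.1,3.5,3.6,0],[8.54,-0.1,3.5,3.6,0],[8.54,0,0,0,8],[8.54,0,0,0,8],[8.54,0,0,0,8]]
  ]
}}

```text
time: 1.98
ee_pos: [0.4482, 0.0486, 0.2206]
tcp_rot: [-2.9, 1.57, -2.923]
wrist_force: [-0.2, -0.7, -0.1]
finger_gap: 0.996
```

>>> {"op": "jog_arm", "data": {
  "motion": [
    [[8.54,0,0,0,0],[8.54,0,0,0,0]]
  ]
}}

```text
time: 2.22
ee_pos: [0.4484, 0.0484, 0.2209]
tcp_rot: [-2.965, 1.57, -2.981]
wrist_force: [-0.4, -0.2, 0.4]
finger_gap: 1.001
```

```bash
python3 - <<'E'
from h import *
im,d,c,E=cam('wrist'); cv2.imwrite('pics/w1.png',im[...,::-1]); np.savez('w1.npz',im=im,d=d,E=E)
print(E.round(3))
E
python3 go.py .453 -.2155 .10 89
```

```text
[[ 0.017  0.947  0.321  0.367]
 [ 1.    -0.016 -0.006  0.051]
 [-0.     0.321 -0.947  0.386]
 [ 0.     0.     0.     1.   ]]
tool y yaw 89.02 x axis [-2.e-04 -0.e+00 -1.e+00] shift cm [ 12.1  -26.37   0.91] turn [ 2.0000e-02 -1.7998e+02] j6 -2.04 t 2.275 F [0.16 0.23 0.27]
```

View pics/w1.png

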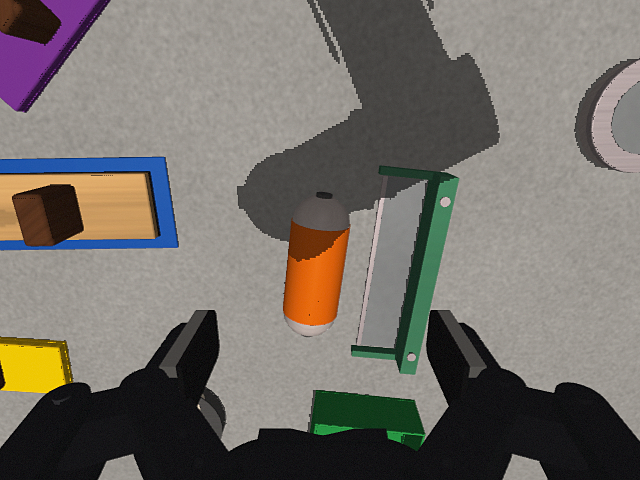

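The wrist view shows the roller at (318,265), the ridge as a light line near (370,265), the stop at (430,270), the grip at (48,214) and the yellow and purple decoys at the left edge. Next I fit these from depth.

```bash
cat > fit.py <<'E'
from h import *
from scipy.optimize import least_squares
import sys
def rollerfit(P,m,zb=None):
    X=P[m]; x0=[X[:,1].mean(),0.0,0.03,X[:,0].mean()]; xm=x0[3]
    def r(p):
        n=np.array([np.sin(p[1]),np.cos(p[1])]) # perp dir (rest-y like), yaw -p1
        q=(X[:,0]-xm)*n[0]+(X[:,1]-p[0])*n[1]
        return np.hypot(q,X[:,2]-p[2])-.03
    f=least_squares(r,x0[:3],loss='soft_l1',f_scale=.001); y,a,z=f.x
    t=np.array([np.cos(a),-np.sin(a)]); s=(X[:,:2]-[xm,y])@t; lo,hi=np.percentile(s,[.5,99.5])
    return np.array([xm,y])+t*(lo+hi)/2,-np.degrees(a),z,hi-lo,np.abs(f.fun).mean()
def an(file,n):
    z=np.load(file); im,d,E=z['im'],z['d'],z['E']; c=camera_model(n)
    P=cloud(d,c,E); hsv=cv2.cvtColor(im,cv2.COLOR_RGB2HSV); H,S,V=[hsv[...,i].astype(int) for i in range(3)]
    x,y,zz=P[...,0],P[...,1],P[...,2]
    W=(d>0)&(x>.35)&(x<.68)&(y>-.06)&(y<.22)
    ho=W&(H<16)&(S>150)&(zz>.01)&(y<.16)
    print('roller',*rollerfit(P,ho))
    g=W&(H>40)&(H<90)&(S>60)&(zz>.033)&(zz<.042)&(y>.11)
    X=P[g]; (cc,s,a)=cv2.minAreaRect(X[:,:2].astype(np.float32)*1000); print('stop',cc,s,a,X[:,2].mean(),len(X))
    return im,P,H,S,V,W
if __name__=='__main__':
    an('side0.npz','side'); an('scene0.npz','scene')
    im,P,H,S,V,W=an('w1.npz','wrist')
    z=P[...,2]
    print('bench z',np.median(P[60:140,180:280,2]),np.median(P[370:400,240:300,2]))
    a=np.radians(82.85); n=np.array([np.cos(a),np.sin(a)])
    for v in (280,310,330): # profile across ridge and floor
        print(v,[(u,round(float(P[v,u,:2]@n)*1000,1),round(float(z[v,u])*1000,1),im[v,u].tolist()[0]) for u in range(352,420,3)])
    b=(S<60)&W
    m=(P[...,0]>.33)&(P[...,0]<.58)&(P[...,1]<-.1)&(P[...,1]>-.32)&(z>.06)&(z<.075); X=P[m]; print('grip top',X.mean(0),cv2.minAreaRect(X[:,:2].astype(np.float32)*1000))
E
python3 fit.py
```

```text
roller [0.51855451 0.03761448] -8.176321556470672 0.030607408698779905 0.0978810084715693 0.0012052322098924533
stop (535.1740112304688, 156.02191162109375) (20.437576293945312, 229.8280792236328) 82.96330261230469 0.03645980512136439 712
roller [0.51918397 0.04042148] -7.901904363946873 0.031146099636333083 0.10091903364384798 0.001075788606204478
stop (538.5797119140625, 156.55133056640625) (22.435277938842773, 226.939453125) 82.85132598876953 0.03691249398892295 408
roller [0.51920368 0.04018822] -7.891776907577778 0.03017600328214775 0.10129363889121631 0.0009961617240877893
stop (538.6600341796875, 157.1550750732422) (19.1821231842041, 229.03628540039062) 82.88661193847656 0.036165833340414746 3420
bench z 0.00020756177336186954 0.0004586961075721818
280 [(352, 149.3, 1.0, 158), (355, 153.0, -0.6, 154), (358, 156.3, 0.2, 153), (361, 159.7, 0.8, 159), (364, 163.0, 1.5, 158), (367, 165.9, 4.7, 200), (370, 169.2, 5.0, 186), (373, 173.5, 0.8, 137), (376, 176.4, 3.1, 133), (379, 180.3, 1.2, 133), (382, 183.9, 0.5, 133), (385, 187.2, 1.1, 131), (388, 190.4, 1.8, 131), (391, 193.8, 2.3
[... 785 characters left out ...]
(352, 158.3, 0.3, 154), (355, 161.9, 0.7, 156), (358, 165.7, -0.0, 74), (361, 168.6, 3.4, 176), (364, 172.6, 1.3, 133), (367, 176.2, 1.4, 137), (370, 179.6, 2.4, 138), (373, 183.5, 1.1, 134), (376, 187.2, 1.1, 134), (379, 190.6, 1.7, 135), (382, 194.3, 1.2, 137), (385, 197.7, 2.3, 135), (388, 201.3, 2.2, 132), (391, 204.9, 2.3, 134), (394, 95.9, 385.9, 136), (397, 212.0, 2.6, 47), (400, 214.3, 6.8, 22), (403, 214.2, 18.2, 23), (406, 214.0, 29.3, 26), (409, 214.6, 37.2, 72), (412, 218.6, 35.4, 66), (415, 221.6, 36.0, 67), (418, 224.5, 37.2, 67)]
grip top [ 0.45228166 -0.21134821  0.06636904] ((453.3550109863281, -213.7805633544922), (49.19921112060547, 29.001266479492188), 0.3501783311367035)
```

>>> {"op": "jog_arm", "data": {
  "motion": [
    [[8.54,2,-5.25,0.2,0],[8.54,2,-5.25,0.2,0],[8.54,2,-5.25,0.2,0],[8.54,2,-5.25,0.2,0],[8.54,2.1,-5.25,0.15,0]]
  ]
}}

```text
time: 2.9
ee_pos: [0.453, -0.216, 0.1197]
tcp_rot: [-0.23, 1.57, -0.248]
wrist_force: [0.7, 0.5, 0.0]
finger_gap: 1.003
```

>>> {"op": "jog_arm", "data": {
  "motion": [
    [[8.54,0,0,0,0],[8.54,3,0,0,0],[8.54,3,0,0,0],[8.54,2,0,0,0],[8.54,0,0,0,0]]
  ]
}}

```text
time: 3.52
ee_pos: [0.4522, -0.2134, 0.0393]
tcp_rot: [2.956, 1.568, 2.938]
wrist_force: [0.3, -0.3, 1.0]
finger_gap: 0.998
```

```bash
python3 go.py .4535 -.2145 .025 89.2; python3 - <<'E'
from h import *
im,d,c,E=cam('wrist'); cv2.imwrite('pics/w2.png',im[...,::-1]); P=cloud(d,c,E); z=P[...,2]
m=(d>0)&(abs(P[...,0]-.453)<.06)&(abs(P[...,1]+.215)<.04)&(z>.06)&(z<.075); X=P[m]; print(X.mean(0),cv2.minAreaRect(X[:,:2].astype(np.float32)*1000))
hsv=cv2.cvtColor(im,cv2.COLOR_RGB2HSV); 
m=(d>0)&(abs(P[...,0]-.453)<.09)&(abs(P[...,1]+.215)<.14)&(z>.012)&(z<.025)&(hsv[...,0]<25)&(hsv[...,1]>60); X=P[m]; print(cv2.minAreaRect(X[:,:2].astype(np.float32)*1000))
E
```

```text
tool y yaw 88.99 x axis [-2.6e-03  5.0e-04 -1.0e+00] shift cm [ 1.43 -0.11  0.14] turn [ -0.21 179.79] j6 -1.46 t 3.525 F [ 0.33 -0.33  0.97]
[ 0.45047736 -0.21446214  0.06664545] ((453.40606689453125, -214.57749938964844), (28.086238861083984, 49.976661682128906), 89.64286804199219)
((453.8232116699219, -214.7156982421875), (169.5730743408203, 70.64796447753906), 89.54502868652344)
```

View pics/w2.png

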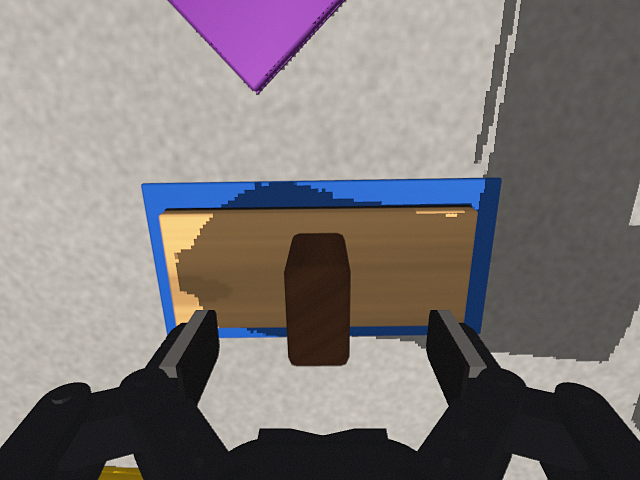

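The grip stands upright between the open jaws at (318,300), measured at (0.4534, -0.2146), yaw about 89.6°. I go down and close.

>>> {"op": "jog_arm", "data": {
  "motion": [
    [[8.54,1.4,-0.1,0.1,0],[8.54,0,0,0,-0.5],[8.54,0,0,0,0],[2.0,0,0,0,0],[2.0,0,0,0,0]]
  ],
  "force": 100
}}

```text
time: 4.2
ee_pos: [0.4542, -0.2153, 0.0264]
tcp_rot: [-0.167, 1.57, -0.177]
wrist_force: [0.5, -0.2, 0.1]
finger_gap: 0.602
```

>>> {"op": "jog_arm", "data": {
  "motion": [
    [[2,0,0,0,0],[2,0,0,0,0],[2,0,0,0,0],[2,0,0,0,0]]
  ]
}}

```text
time: 4.7
ee_pos: [0.4542, -0.2154, 0.0267]
tcp_rot: [-0.683, 1.57, -0.693]
wrist_force: [-0.8, 0.4, 5.7]
finger_gap: 0.299
```

```bash
python3 go.py .4535 -.2145 .025 89.2
```

```text
tool y yaw 89.43 x axis [ 6.e-04 -5.e-04 -1.e+00] shift cm [ 0.17  0.09 -0.07] turn [   0.23 -179.77] j6 -1.45 t 4.7 F [-0.83  0.37  5.74]
```

>>> {"op": "jog_arm", "data": {
  "motion": [
    [[2,-1.0,0,0,0],[2,-3,0,0,0],[2,-4,0,0,0],[2,-4,0,0,0],[2,0,0,0,0]]
  ]
}}

```text
time: 5.32
ee_pos: [0.456, -0.2158, 0.1495]
tcp_rot: [-0.217, 1.564, -0.228]
wrist_force: [0.1, 0.6, -3.8]
finger_gap: 0.304
```

>>> {"op": "jog_arm", "data": {
  "motion": [
    [[2,0,4.2,1.1,0],[2,0,4.2,1.1,0],[2,0,4.2,1.1,0],[2,0,4.2,1.1,0],[2,0,4.3,1.2,0]]
  ]
}}

```text
time: 5.95
ee_pos: [0.5114, -0.0034, 0.1448]
tcp_rot: [3.129, 1.568, 3.119]
wrist_force: [1.7, -0.4, -4.0]
finger_gap: 0.298
```

>>> {"op": "jog_arm", "data": {
  "motion": [
    [[2,0,0,0,7.3],[2,0,0,0,0],[2,0,0,0,0],[2,0,0,0,0],[2,0,0,0,0]]
  ]
}}

```text
time: 6.58
ee_pos: [0.5121, -0.0052, 0.1461]
tcp_rot: [2.548, 1.571, 2.411]
wrist_force: [-0.8, -0.7, -2.5]
finger_gap: 0.301
```

```bash
python3 go.py .5130 -.0044 .10 82.1; python3 - <<'E'
from h import *
print(sense()['wrist_force'],sense()['finger_gap'])
im,d,c,E=cam('wrist'); cv2.imwrite('pics/w3.png',im[...,::-1]); np.savez('w3.npz',im=im,d=d,E=E)
E
python3 - <<'E'
import sys; sys.path.insert(0,'.')
import os; os.chdir('.')
from fit import *
try: im,P,H,S,V,W=an('w3.npz','wrist')
except Exception as e: print(e)
E
```

```text
tool y yaw 82.1 x axis [-1.e-04  1.e-04 -1.e+00] shift cm [4.61 0.09 0.08] turn [   0. -180.] j6 -2.0 t 6.575 F [-0.77 -0.74 -2.46]
[-0.76526258 -0.7386993  -2.45584674] 0.30144293724466054
roller [0.50117137 0.01771909] -8.492158784125353 0.11733228083648323 0.07215064378137405 0.038176475417107475
stop (538.3186645507812, 157.26414489746094) (20.062088012695312, 227.66537475585938) 83.03256225585938 0.036026467253020555 6692
```

View pics/w3.png

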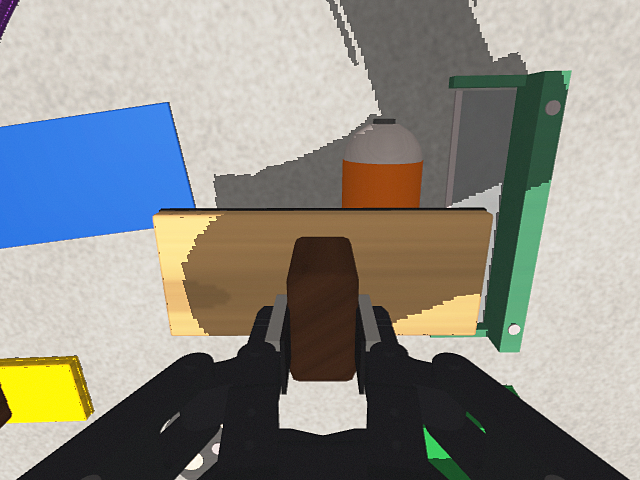

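The pad is held level, square over the roller with the orange sleeve at (382,180). I check its tilt and height from depth while lowering toward it.

>>> {"op": "jog_arm", "data": {
  "motion": [
    [[2,2.0,0.1,0.1,0],[2,2.0,0,0,0],[2,0.6,0,0,0],[2,0,0,0,0],[2,0,0,0,0]]
  ]
}}

```text
time: 7.25
ee_pos: [0.514, -0.004, 0.101]
tcp_rot: [0.224, 1.569, 0.086]
wrist_force: [0.5, 0.1, -2.1]
finger_gap: 0.303
```

```bash
python3 - <<'E'
from h import *
z=np.load('w3.npz'); im,d,E=z['im'],z['d'],z['E']; P=cloud(d,camera_model('wrist'),E)
m=np.zeros(d.shape,bool); m[222:325,180:282]=1; m[222:290,365:480]=1
X=P[m]; k=np.c_[X[:,:2]-[.513,-.005],np.ones(len(X))]; print(np.linalg.lstsq(k,X[:,2],rcond=None)[0])
print('TCP 146.1')
E
python3 go.py .5130 -.0044 .084 82.1
```

```text
[-0.23940954  0.00572519  0.13631555]
TCP 146.1
tool y yaw 82.11 x axis [ 1.7e-03  1.0e-04 -1.0e+00] shift cm [ 1.7  -0.06 -0.1 ] turn [ 1.0000e-02 -1.7999e+02] j6 -2.01 t 7.25 F [ 0.53  0.06 -2.1 ]
```

```bash
python3 - <<'E'
from h import *
z=np.load('w3.npz'); im,d,E=z['im'],z['d'],z['E']; P=cloud(d,camera_model('wrist'),E)
m=np.zeros(d.shape,bool); m[225:325,190:245]=1; m[225:320,400:470]=1
X=P[m]; X=X[abs(X[:,2]-np.median(X[:,2]))<.01]; k=np.c_[X[:,:2]-[.513,-.005],np.ones(len(X))]; f=np.linalg.lstsq(k,X[:,2],rcond=None)[0]; print(f,np.std(X[:,2]-k@f),len(X))
E
```

```text
[-4.87661200e-06  6.41781811e-04  1.36612775e-01] 0.0005947887793730045 12098
```

>>> {"op": "jog_arm", "data": {
  "motion": [
    [[2,0.5,0,0,0],[2,0.4,0,0,0],[2,0.2,0,0,0],[2,0.2,0,0,0],[2,0,0,0,0]]
  ]
}}

```text
time: 7.88
ee_pos: [0.5132, -0.004, 0.0869]
tcp_rot: [-2.691, 1.57, -2.829]
wrist_force: [-0.1, -0.0, -3.0]
finger_gap: 0.303
```

>>> {"op": "jog_arm", "data": {
  "motion": [
    [[2,0.1,0,0,0],[2,0.05,0,0,0],[2,0,0,0,0]]
  ]
}}

```text
time: 8.25
ee_pos: [0.5133, -0.004, 0.0856]
tcp_rot: [-2.531, 1.571, -2.669]
wrist_force: [-0.4, -0.1, -3.3]
finger_gap: 0.306
```

>>> {"op": "jog_arm", "data": {
  "motion": [
    [[2,0.05,0,0,0],[2,0,0,0,0]]
  ]
}}

```text
time: 8.5
ee_pos: [0.5133, -0.004, 0.0851]
tcp_rot: [-2.861, 1.571, -2.999]
wrist_force: [0.6, 1.2, -2.2]
finger_gap: 0.299
```

>>> {"op": "jog_arm", "data": {
  "motion": [
    [[2,0.05,0,0,0],[2,0,0,0,0]]
  ]
}}

```text
time: 8.75
ee_pos: [0.5133, -0.004, 0.0845]
tcp_rot: [2.796, 1.571, 2.658]
wrist_force: [-0.1, 0.1, -2.1]
finger_gap: 0.304
```

>>> {"op": "jog_arm", "data": {
  "motion": [
    [[2,0.05,0,0,0],[2,0,0,0,0]]
  ]
}}

```text
time: 9.0
ee_pos: [0.5133, -0.004, 0.084]
tcp_rot: [-2.972, 1.571, -3.11]
wrist_force: [-0.2, 0.3, -3.1]
finger_gap: 0.302
```

>>> {"op": "jog_arm", "data": {
  "motion": [
    [[2,0.05,0,0,0],[2,0,0,0,0]]
  ]
}}

```text
time: 9.25
ee_pos: [0.5134, -0.004, 0.0836]
tcp_rot: [0.06, 1.571, -0.078]
wrist_force: [-0.1, 0.3, -2.0]
finger_gap: 0.305
```

>>> {"op": "jog_arm", "data": {
  "motion": [
    [[2,0.03,0,0,0],[2,0,0,0,0]]
  ]
}}

```text
time: 9.5
ee_pos: [0.5135, -0.004, 0.0836]
tcp_rot: [0.163, 1.57, 0.025]
wrist_force: [-1.6, 0.6, 0.1]
finger_gap: 0.304
```

>>> {"op": "jog_arm", "data": {
  "motion": [
    [[2,0.03,0,0,0],[2,0,0,0,0]]
  ]
}}

```text
time: 9.75
ee_pos: [0.5136, -0.004, 0.0835]
tcp_rot: [0.227, 1.57, 0.089]
wrist_force: [-2.6, 0.3, 3.2]
finger_gap: 0.303
```

>>> {"op": "jog_arm", "data": {
  "motion": [
    [[2,0.03,0,0,0],[2,0,0,0,0]]
  ]
}}

```text
time: 10.0
ee_pos: [0.5136, -0.004, 0.0834]
tcp_rot: [0.207, 1.57, 0.069]
wrist_force: [-3.0, 0.3, 5.7]
finger_gap: 0.3
```

>>> {"op": "jog_arm", "data": {
  "motion": [
    [[2,0.03,0,0,0],[2,0,0,0,0]]
  ]
}}

```text
time: 10.25
ee_pos: [0.5137, -0.004, 0.0834]
tcp_rot: [0.2, 1.57, 0.063]
wrist_force: [-4.4, -0.1, 7.4]
finger_gap: 0.304
```

>>> {"op": "jog_arm", "data": {
  "motion": [
    [[2,0,0,-0.03,0],[2,-0.01,0.2,0,0],[2,0,0.4,0,0],[2,0,0.4,0,0],[2,0,0.2,0,0]]
  ]
}}

```text
time: 10.88
ee_pos: [0.5153, 0.0081, 0.0834]
tcp_rot: [0.212, 1.569, 0.075]
wrist_force: [-2.2, -0.3, 6.9]
finger_gap: 0.299
```

```bash
python3 go.py .513 -.0044 .0834 82.1
```

```text
tool y yaw 82.12 x axis [ 1.6e-03  1.0e-04 -1.0e+00] shift cm [ 0.   -1.27 -0.05] turn [ 2.0000e-02 -1.7998e+02] j6 -2.03 t 10.875 F [-2.16 -0.34  6.86]
```

>>> {"op": "jog_arm", "data": {
  "motion": [
    [[2,0,0.4,0,0],[2,0,0.5,0,0],[2,0,0.5,0,0],[2,0,0.4,0,0],[2,0,0.2,0,0]]
  ]
}}

```text
time: 11.5
ee_pos: [0.518, 0.028, 0.0835]
tcp_rot: [0.182, 1.569, 0.045]
wrist_force: [-2.0, -0.3, 7.5]
finger_gap: 0.298
```

>>> {"op": "jog_arm", "data": {
  "motion": [
    [[2,-0.01,0.4,0,0],[2,0,0.5,0,0],[2,0,0.5,0,0],[2,0,0.4,0,0],[2,0,0.2,0,0]]
  ]
}}

```text
time: 12.12
ee_pos: [0.5207, 0.0478, 0.0835]
tcp_rot: [0.157, 1.569, 0.019]
wrist_force: [-2.0, 0.5, 7.5]
finger_gap: 0.302
```

```bash
python3 - <<'E'
from fit import *
for n in ('scene','side'):
    im,d,c,E=cam(n); np.savez(n+'1.npz',im=im,d=d,E=E); cv2.imwrite(f'pics/{n}1.png',im[...,::-1])
    try: an(n+'1.npz',n)
    except Exception as e: print(e)
E
python3 go.py .513 -.0044 .0834 82.1
```

```text
roller [0.53560105 0.04421199] -45.33887315462856 0.07217364632599554 0.06646922779380048 0.010500615173014701
stop (598.2656860351562, 148.1891632080078) (20.755950927734375, 106.05070495605469) 82.20271301269531 0.03669733372006735 212
roller [0.5044936  0.06525323] -8.061936856225216 0.03258921284437879 0.06170914376266835 0.010623030922614431
stop (535.0383911132812, 155.60708618164062) (21.329837799072266, 227.41786193847656) 82.79371643066406 0.036483569420393165 737
tool y yaw 82.13 x axis [ 1.6e-03  3.0e-04 -1.0e+00] shift cm [ 0.01 -5.29 -0.05] turn [ 3.0000e-02 -1.7997e+02] j6 -2.1 t 12.225 F [-3.12  0.33  6.73]
```

>>> {"op": "jog_arm", "data": {
  "motion": [
    [[2,0,0.4,0,0],[2,0,0.5,0,0],[2,0,0.5,0,0],[2,0,0.5,0,0],[2,0,0.4,0,0]]
  ]
}}

```text
time: 12.85
ee_pos: [0.5239, 0.0706, 0.0836]
tcp_rot: [0.15, 1.569, 0.012]
wrist_force: [-2.4, 0.9, 6.7]
finger_gap: 0.301
```

>>> {"op": "jog_arm", "data": {
  "motion": [
    [[2,-0.01,0.2,0,0],[2,0,0.2,0,0],[2,0,0.2,0,0],[2,0,0.1,0,0],[2,0,0,0,0]]
  ]
}}

```text
time: 13.48
ee_pos: [0.5248, 0.0775, 0.0836]
tcp_rot: [0.22, 1.569, 0.083]
wrist_force: [-2.1, 0.0, 6.5]
finger_gap: 0.304
```

```bash
python3 go.py .513 -.0044 .0834 82.1
```

```text
tool y yaw 82.13 x axis [ 1.5e-03  1.0e-04 -1.0e+00] shift cm [ 0.01 -8.27 -0.05] turn [ 3.0000e-02 -1.7997e+02] j6 -2.15 t 13.475 F [-2.05  0.04  6.48]
```

>>> {"op": "jog_arm", "data": {
  "motion": [
    [[2,0,0.2,0,0],[2,0,0.2,0,0],[2,0,0,0,0]]
  ]
}}

```text
time: 13.85
ee_pos: [0.5254, 0.0815, 0.0836]
tcp_rot: [0.256, 1.569, 0.118]
wrist_force: [-3.1, 1.2, 6.0]
finger_gap: 0.3
```

>>> {"op": "jog_arm", "data": {
  "motion": [
    [[2,0,0.15,0,0],[2,0,0.1,0,0],[2,0,0,0,0]]
  ]
}}

```text
time: 14.22
ee_pos: [0.5257, 0.0839, 0.0836]
tcp_rot: [0.212, 1.569, 0.074]
wrist_force: [-2.6, 0.9, 5.9]
finger_gap: 0.301
```

>>> {"op": "jog_arm", "data": {
  "motion": [
    [[2,0,0.1,0,0],[2,0,0.1,0,0],[2,0,0,0,0]]
  ]
}}

```text
time: 14.6
ee_pos: [0.526, 0.0859, 0.0836]
tcp_rot: [0.215, 1.569, 0.078]
wrist_force: [-1.8, 0.9, 6.8]
finger_gap: 0.304
```

>>> {"op": "jog_arm", "data": {
  "motion": [
    [[2,0,0.1,0,0],[2,0,0.1,0,0],[2,0,0,0,0]]
  ]
}}

```text
time: 14.98
ee_pos: [0.5263, 0.0878, 0.0836]
tcp_rot: [0.185, 1.569, 0.048]
wrist_force: [-2.8, 1.0, 6.7]
finger_gap: 0.302
```

>>> {"op": "jog_arm", "data": {
  "motion": [
    [[2,0,0.1,0,0],[2,0,0.1,0,0],[2,0,0,0,0]]
  ]
}}

```text
time: 15.35
ee_pos: [0.5266, 0.0896, 0.0836]
tcp_rot: [-0.119, 1.569, -0.256]
wrist_force: [-2.0, 0.1, 6.1]
finger_gap: 0.303
```

>>> {"op": "jog_arm", "data": {
  "motion": [
    [[2,0,0.1,0,0],[2,0,0,0,0]]
  ]
}}

```text
time: 15.6
ee_pos: [0.5268, 0.0903, 0.0836]
tcp_rot: [-0.335, 1.569, -0.472]
wrist_force: [-1.2, -1.6, 5.9]
finger_gap: 0.302
```

>>> {"op": "jog_arm", "data": {
  "motion": [
    [[2,-0.01,0.1,0,0],[2,-0.02,0.1,0,0],[2,0,0,0,0]]
  ]
}}

```text
time: 15.98
ee_pos: [0.5272, 0.0919, 0.0839]
tcp_rot: [-0.611, 1.569, -0.748]
wrist_force: [-0.7, -2.9, 4.6]
finger_gap: 0.299
```

>>> {"op": "jog_arm", "data": {
  "motion": [
    [[2,0,0.1,0,0],[2,0,0.05,0,0],[2,0,0,0,0]]
  ]
}}

```text
time: 16.35
ee_pos: [0.5274, 0.0932, 0.0841]
tcp_rot: [-0.683, 1.568, -0.82]
wrist_force: [-0.8, -2.2, 7.2]
finger_gap: 0.3
```

>>> {"op": "jog_arm", "data": {
  "motion": [
    [[2,-0.02,0.1,0,0],[2,-0.02,0.1,0,0],[2,0,0,0,0]]
  ]
}}

```text
time: 16.73
ee_pos: [0.5277, 0.0953, 0.0846]
tcp_rot: [-0.6, 1.568, -0.737]
wrist_force: [-1.7, -2.7, 7.2]
finger_gap: 0.304
```

>>> {"op": "jog_arm", "data": {
  "motion": [
    [[2,-0.02,0.1,0,0],[2,-0.02,0.1,0,0],[2,0,0,0,0]]
  ]
}}

```text
time: 17.1
ee_pos: [0.528, 0.0974, 0.085]
tcp_rot: [-0.513, 1.568, -0.65]
wrist_force: [-1.2, -2.7, 8.0]
finger_gap: 0.302
```

>>> {"op": "jog_arm", "data": {
  "motion": [
    [[2,-0.03,0.1,0,0],[2,-0.02,0.1,0,0],[2,0,0,0,0]]
  ]
}}

```text
time: 17.48
ee_pos: [0.5282, 0.0995, 0.0853]
tcp_rot: [-0.516, 1.569, -0.654]
wrist_force: [-0.9, -2.6, 6.7]
finger_gap: 0.303
```

>>> {"op": "jog_arm", "data": {
  "motion": [
    [[2,-0.02,0.1,0,0],[2,-0.01,0.1,0,0],[2,0,0,0,0]]
  ]
}}

```text
time: 17.85
ee_pos: [0.5284, 0.1015, 0.0856]
tcp_rot: [-0.469, 1.569, -0.606]
wrist_force: [-2.1, -1.6, 6.3]
finger_gap: 0.297
```

>>> {"op": "jog_arm", "data": {
  "motion": [
    [[2,-0.01,0.1,0,0],[2,-0.02,0.1,0,0],[2,0,0,0,0]]
  ]
}}

```text
time: 18.23
ee_pos: [0.5287, 0.1036, 0.0859]
tcp_rot: [-0.396, 1.569, -0.533]
wrist_force: [-0.9, -1.1, 6.8]
finger_gap: 0.301
```

>>> {"op": "jog_arm", "data": {
  "motion": [
    [[2,-0.01,0.1,0,0],[2,-0.01,0.1,0,0],[2,0,0,0,0]]
  ]
}}

```text
time: 18.6
ee_pos: [0.529, 0.1057, 0.0861]
tcp_rot: [-0.326, 1.569, -0.463]
wrist_force: [-2.4, -0.7, 6.0]
finger_gap: 0.299
```

>>> {"op": "jog_arm", "data": {
  "motion": [
    [[2,-0.01,0.1,0,0],[2,0,0.1,0,0],[2,0,0,0,0]]
  ]
}}

```text
time: 18.98
ee_pos: [0.5292, 0.1077, 0.0863]
tcp_rot: [-0.291, 1.569, -0.428]
wrist_force: [-1.7, -1.0, 6.9]
finger_gap: 0.307
```

>>> {"op": "jog_arm", "data": {
  "motion": [
    [[2,-0.01,0.1,0,0],[2,0,0.1,0,0],[2,0,0,0,0]]
  ]
}}

```text
time: 19.35
ee_pos: [0.5295, 0.1097, 0.0865]
tcp_rot: [-0.252, 1.569, -0.389]
wrist_force: [-2.0, -1.0, 7.1]
finger_gap: 0.303
```

>>> {"op": "jog_arm", "data": {
  "motion": [
    [[2,-0.01,0.1,0,0],[2,0,0.1,0,0],[2,0,0,0,0]]
  ]
}}

```text
time: 19.73
ee_pos: [0.5298, 0.1118, 0.0866]
tcp_rot: [-0.158, 1.569, -0.295]
wrist_force: [-2.5, 0.1, 7.1]
finger_gap: 0.303
```

>>> {"op": "jog_arm", "data": {
  "motion": [
    [[2,0,0.1,0,0],[2,0,0.1,0,0],[2,0,0,0,0]]
  ]
}}

```text
time: 20.1
ee_pos: [0.53, 0.1138, 0.0867]
tcp_rot: [-0.099, 1.569, -0.236]
wrist_force: [-2.6, 0.6, 9.4]
finger_gap: 0.306
```

>>> {"op": "jog_arm", "data": {
  "motion": [
    [[2,-0.02,0.05,0,0],[2,0,0.1,0,0],[2,0,0,0,0]]
  ]
}}

```text
time: 20.48
ee_pos: [0.5302, 0.1153, 0.0867]
tcp_rot: [-0.085, 1.569, -0.222]
wrist_force: [-2.4, 0.7, 7.6]
finger_gap: 0.299
```

>>> {"op": "jog_arm", "data": {
  "motion": [
    [[2,0,0.1,0,0],[2,0,0.1,0,0],[2,0,0,0,0]]
  ]
}}

```text
time: 20.85
ee_pos: [0.5305, 0.1174, 0.0868]
tcp_rot: [0.009, 1.569, -0.128]
wrist_force: [-2.0, -0.5, 7.6]
finger_gap: 0.305
```

>>> {"op": "jog_arm", "data": {
  "motion": [
    [[2,-0.01,0.15,0,0],[2,0,0.15,0,0],[2,0,0,0,0]]
  ]
}}

```text
time: 21.22
ee_pos: [0.5309, 0.1205, 0.0868]
tcp_rot: [0.123, 1.569, -0.014]
wrist_force: [-3.5, 1.1, 7.3]
finger_gap: 0.305
```

>>> {"op": "jog_arm", "data": {
  "motion": [
    [[2,0,0.1,0,0],[2,0,0.1,0,0],[2,0,0,0,0]]
  ]
}}

```text
time: 21.6
ee_pos: [0.5311, 0.1225, 0.0868]
tcp_rot: [0.105, 1.569, -0.032]
wrist_force: [-2.9, 0.8, 7.4]
finger_gap: 0.299
```

>>> {"op": "jog_arm", "data": {
  "motion": [
    [[2,0,0.1,0,0],[2,0,0.1,0,0],[2,0,0,0,0]]
  ]
}}

```text
time: 21.98
ee_pos: [0.5314, 0.1244, 0.0868]
tcp_rot: [0.073, 1.569, -0.064]
wrist_force: [-2.7, 1.0, 7.8]
finger_gap: 0.301
```

>>> {"op": "jog_arm", "data": {
  "motion": [
    [[2,-0.01,0.1,0,0],[2,0,0.1,0,0],[2,0,0,0,0]]
  ]
}}

```text
time: 22.35
ee_pos: [0.5317, 0.1264, 0.0868]
tcp_rot: [0.106, 1.569, -0.031]
wrist_force: [-2.7, -0.2, 6.8]
finger_gap: 0.3
```

>>> {"op": "jog_arm", "data": {
  "motion": [
    [[2,0,0.1,0,0],[2,0,0.1,0,0],[2,0,0,0,0]]
  ]
}}

```text
time: 22.72
ee_pos: [0.5319, 0.1285, 0.0868]
tcp_rot: [0.194, 1.569, 0.057]
wrist_force: [-2.4, 0.8, 6.8]
finger_gap: 0.302
```

>>> {"op": "jog_arm", "data": {
  "motion": [
    [[2,0,0.1,0,0],[2,0,0.1,0,0],[2,0,0,0,0]]
  ]
}}

```text
time: 23.1
ee_pos: [0.5322, 0.1305, 0.0868]
tcp_rot: [0.234, 1.569, 0.097]
wrist_force: [-3.3, 0.7, 7.6]
finger_gap: 0.303
```

>>> {"op": "jog_arm", "data": {
  "motion": [
    [[2,0,0.1,0,0],[2,0,0.1,0,0],[2,0,0,0,0]]
  ]
}}

```text
time: 23.48
ee_pos: [0.5325, 0.1326, 0.0867]
tcp_rot: [0.331, 1.569, 0.194]
wrist_force: [-2.9, 0.8, 5.7]
finger_gap: 0.3
```

>>> {"op": "jog_arm", "data": {
  "motion": [
    [[2,0.01,0.1,0,0],[2,0.01,0.1,0,0],[2,0,0,0,0]]
  ]
}}

```text
time: 23.85
ee_pos: [0.5327, 0.1346, 0.0865]
tcp_rot: [0.395, 1.569, 0.258]
wrist_force: [-2.3, 1.6, 6.0]
finger_gap: 0.304
```

>>> {"op": "jog_arm", "data": {
  "motion": [
    [[2,0.01,0.1,0,0],[2,0.01,0.1,0,0],[2,0,0,0,0]]
  ]
}}

```text
time: 24.22
ee_pos: [0.5331, 0.1367, 0.0864]
tcp_rot: [0.435, 1.569, 0.298]
wrist_force: [-2.7, 1.2, 7.1]
finger_gap: 0.301
```

>>> {"op": "jog_arm", "data": {
  "motion": [
    [[2,0.01,0.1,0,0],[2,0.01,0.1,0,0],[2,0,0,0,0]]
  ]
}}

```text
time: 24.6
ee_pos: [0.5334, 0.1387, 0.0863]
tcp_rot: [0.502, 1.569, 0.364]
wrist_force: [-2.8, 1.9, 7.0]
finger_gap: 0.304
```

>>> {"op": "jog_arm", "data": {
  "motion": [
    [[2,0.01,0.1,0,0],[2,0.01,0.1,0,0],[2,0,0,0,0]]
  ]
}}

```text
time: 24.98
ee_pos: [0.5336, 0.1408, 0.0861]
tcp_rot: [0.558, 1.569, 0.421]
wrist_force: [-2.9, 1.0, 6.7]
finger_gap: 0.297
```

>>> {"op": "jog_arm", "data": {
  "motion": [
    [[2,0.01,0.1,0,0],[2,0.01,0.1,0,0],[2,0,0,0,0]]
  ]
}}

```text
time: 25.35
ee_pos: [0.5339, 0.1429, 0.0858]
tcp_rot: [0.61, 1.569, 0.473]
wrist_force: [-2.7, 2.4, 6.1]
finger_gap: 0.299
```

>>> {"op": "jog_arm", "data": {
  "motion": [
    [[2,0.02,0.1,0,0],[2,0.01,0.1,0,0],[2,0,0,0,0]]
  ]
}}

```text
time: 25.72
ee_pos: [0.5342, 0.145, 0.0856]
tcp_rot: [0.669, 1.569, 0.532]
wrist_force: [-2.5, 1.5, 7.2]
finger_gap: 0.303
```

>>> {"op": "jog_arm", "data": {
  "motion": [
    [[2,0.01,0.1,0,0],[2,0.01,0.1,0,0],[2,0,0,0,0]]
  ]
}}

```text
time: 26.1
ee_pos: [0.5345, 0.147, 0.0853]
tcp_rot: [0.697, 1.569, 0.56]
wrist_force: [-2.7, 3.0, 6.9]
finger_gap: 0.305
```

>>> {"op": "jog_arm", "data": {
  "motion": [
    [[2,0.01,0.1,0,0],[2,0.01,0.1,0,0],[2,0,0,0,0]]
  ]
}}

```text
time: 26.48
ee_pos: [0.5347, 0.149, 0.085]
tcp_rot: [0.748, 1.568, 0.61]
wrist_force: [-2.8, 3.0, 6.6]
finger_gap: 0.301
```

>>> {"op": "jog_arm", "data": {
  "motion": [
    [[2,0.01,0.1,0,0],[2,0.01,0.1,0,0],[2,0,0,0,0]]
  ]
}}

```text
time: 26.85
ee_pos: [0.535, 0.1506, 0.0848]
tcp_rot: [0.46, 1.569, 0.323]
wrist_force: [-2.1, 1.5, 6.2]
finger_gap: 0.302
```

>>> {"op": "jog_arm", "data": {
  "motion": [
    [[2,0.01,0.1,0,0],[2,0,0.1,0,0],[2,0,0,0,0]]
  ]
}}

```text
time: 27.22
ee_pos: [0.5352, 0.1522, 0.0848]
tcp_rot: [0.059, 1.569, -0.078]
wrist_force: [-1.9, 0.4, 6.5]
finger_gap: 0.306
```

```bash
sed -i 's/(zz>.01)/(zz>.01)\&(zz<.05)\&((y-.04)>-.1)/' fit.py; python3 - <<'E'
from fit import *
for n in ('scene','side'):
    im,d,c,E=cam(n); np.savez(n+'2.npz',im=im,d=d,E=E); cv2.imwrite(f'pics/{n}2.png',im[...,::-1])
    try: an(n+'2.npz',n)
    except Exception as e: print(e)
E
python3 go.py .513 -.0044 .0834 82.1
```

```text
roller [0.52286256 0.05966574] -6.852789236043828 0.030860629368426474 0.09897088591572756 0.002322297233054544
stop (537.9207763671875, 156.6083526611328) (20.91704750061035, 229.76307678222656) 83.0988998413086 0.03692527598999923 210
roller [0.49555628 0.11870044] -10.343674959409341 0.030953336588250908 0.03384825447506441 0.0010418679612006296
stop (535.498291015625, 156.281982421875) (20.19498062133789, 228.4420166015625) 82.90080261230469 0.0363460583269807 461
tool y yaw 82.14 x axis [ 1.5e-03 -1.0e-04 -1.0e+00] shift cm [  0.13 -15.81  -0.06] turn [ 4.0000e-02 -1.7996e+02] j6 -2.27 t 27.325 F [-2.29 -0.42  6.26]
```

View pics/scene2.png

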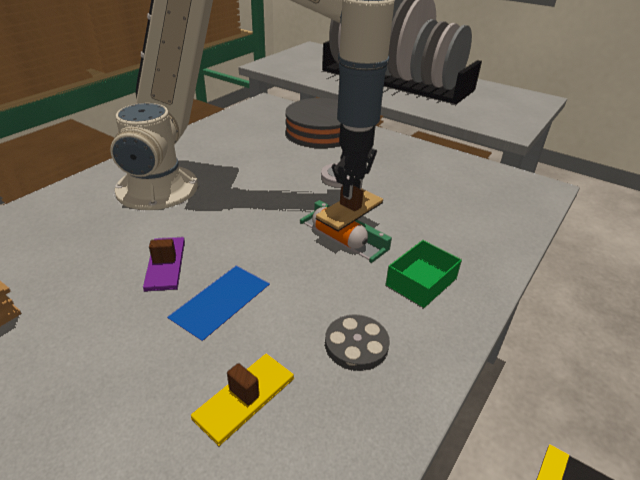

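The scene view shows the roller past the ridge under the pad at (340,230) and the mat empty at (220,302). It needs a few mm more to reach the stop.

>>> {"op": "jog_arm", "data": {
  "motion": [
    [[2,0,0.1,0,0],[2,0,0.1,0,0],[2,0,0,0,0]]
  ]
}}

```text
time: 27.7
ee_pos: [0.5355, 0.1542, 0.0848]
tcp_rot: [0.056, 1.569, -0.081]
wrist_force: [-1.6, 0.3, 6.5]
finger_gap: 0.3
```

>>> {"op": "jog_arm", "data": {
  "motion": [
    [[2,0,0.1,0,0],[2,0,0.1,0,0],[2,0,0,0,0]]
  ]
}}

```text
time: 28.08
ee_pos: [0.5358, 0.1561, 0.0848]
tcp_rot: [0.004, 1.569, -0.133]
wrist_force: [-2.1, 0.7, 5.9]
finger_gap: 0.303
```

>>> {"op": "jog_arm", "data": {
  "motion": [
    [[2,0,0.1,0,0],[2,0,0.05,0,0],[2,0,0,0,0]]
  ]
}}

```text
time: 28.45
ee_pos: [0.5358, 0.1565, 0.0847]
tcp_rot: [-1.07, 1.569, -1.207]
wrist_force: [-1.7, -2.1, 6.7]
finger_gap: 0.303
```

>>> {"op": "jog_arm", "data": {
  "motion": [
    [[2,0,0.1,0,0],[2,0,0.05,0,0],[2,0,0,0,0]]
  ]
}}

```text
time: 28.82
ee_pos: [0.5361, 0.1576, 0.0846]
tcp_rot: [-1.169, 1.568, -1.306]
wrist_force: [-1.7, -2.9, 6.2]
finger_gap: 0.301
```

```bash
python3 - <<'E'
from fit import *
for n in ('side',):
    im,d,c,E=cam(n); np.savez(n+'3.npz',im=im,d=d,E=E); an(n+'3.npz',n)
E
python3 go.py .513 -.0044 .0834 82.1
```

```text
roller [0.49613405 0.12028787] -7.613232247406 0.03211167390076398 0.03156019684142373 0.0010450156458121766
stop (535.7904052734375, 156.18528747558594) (20.766950607299805, 228.44052124023438) 82.90508270263672 0.03642850269369781 463
tool y yaw 82.14 x axis [ 8.0e-04 -2.8e-03 -1.0e+00] shift cm [  0.16 -16.37  -0.07] turn [ 4.0000e-02 -1.7996e+02] j6 -2.28 t 28.875 F [-1.64 -3.43  5.98]
```

>>> {"op": "jog_arm", "data": {
  "motion": [
    [[2,0.01,-0.03,0,0],[2,0,0,0,0],[2,0,0,0,0],[2,0,0,0,0]]
  ]
}}

```text
time: 29.38
ee_pos: [0.5361, 0.1575, 0.0846]
tcp_rot: [-1.027, 1.568, -1.165]
wrist_force: [-2.3, -2.2, 5.8]
finger_gap: 0.308
```

>>> {"op": "jog_arm", "data": {
  "motion": [
    [[2,0,0,0,0],[2,0,0,0,0],[2,0,0,0,0],[2,0,0,0,0]]
  ]
}}

```text
time: 29.88
ee_pos: [0.5361, 0.1576, 0.0846]
tcp_rot: [-1.005, 1.568, -1.142]
wrist_force: [-1.7, -3.4, 6.4]
finger_gap: 0.304
```

>>> {"op": "jog_arm", "data": {
  "motion": [
    [[2,0,0,0,0],[2,0,0,0,0],[2,0,0,0,0],[2,0,0,0,0],[2,0,0,0,0]]
  ]
}}

```text
time: 30.5
ee_pos: [0.5361, 0.1575, 0.0846]
tcp_rot: [-1.045, 1.568, -1.182]
wrist_force: [-1.4, -2.6, 6.3]
finger_gap: 0.301
```

>>> {"op": "jog_arm", "data": {
  "motion": [
    [[2,0,0,0,0],[2,0,0,0,0],[2,0,0,0,0],[2,0,0,0,0],[2,0,0,0,0]]
  ]
}}

```text
time: 31.12
ee_pos: [0.536, 0.1576, 0.0846]
tcp_rot: [-1.036, 1.568, -1.173]
wrist_force: [-1.3, -2.8, 6.5]
finger_gap: 0.301
```

>>> {"op": "jog_arm", "data": {
  "motion": [
    [[2,0,0,0,0],[2,0,0,0,0],[2,0,0,0,0]]
  ]
}}

```text
time: 31.5
ee_pos: [0.536, 0.1576, 0.0846]
tcp_rot: [-1.037, 1.568, -1.174]
wrist_force: [-2.1, -2.5, 7.0]
finger_gap: 0.296
```

>>> {"op": "jog_arm", "data": {
  "motion": [
    [[2,-0.08,0,0,0],[2,-0.1,0,0,0],[2,-0.5,0,0,0],[2,-2,0,0,0],[2,-4,0,0,0]]
  ]
}}

```text
time: 32.12
ee_pos: [0.5341, 0.1586, 0.1491]
tcp_rot: [-2.748, 1.566, -2.886]
wrist_force: [1.4, 0.9, -2.1]
finger_gap: 0.302
```

>>> {"op": "jog_arm", "data": {
  "motion": [
    [[2,0,-4,0,0],[2,0,-5,0,0],[2,0,-5,0,0],[2,0,-5,0,0],[2,0,0,0,-7.4]]
  ]
}}

```text
time: 32.75
ee_pos: [0.5086, -0.0319, 0.1504]
tcp_rot: [2.756, 1.57, 2.747]
wrist_force: [-0.0, 0.9, -3.0]
finger_gap: 0.302
```

```bash
python3 - <<'E'
from fit import *
for n in ('side','scene','wrist'):
    im,d,c,E=cam(n); np.savez(n+'4.npz',im=im,d=d,E=E); cv2.imwrite(f'pics/{n}4.png',im[...,::-1])
    print(n)
    try: an(n+'4.npz',n)
    except Exception as e: print(e)
E
python3 go.py .4538 -.2147 .10 89.4
```

```text
side
roller [0.53053793 0.11602346] -7.279090995861471 0.031044287885572355 0.09895429864570798 0.0011315247684513057
stop (534.8447265625, 156.25575256347656) (20.56439781188965, 227.15953063964844) 83.12018585205078 0.0364706033798945 678
scene
roller [0.53106904 0.11916868] -7.414112741023389 0.03225826043459977 0.10169435576498978 0.0011496522984232184
stop (559.3358154296875, 143.99375915527344) (38.256622314453125, 183.0888214111328) 82.01734161376953 0.037027419397744434 186
wrist
roller [0.52546322 0.119541  ] -7.161699778106426 0.03133049442326241 0.09145131940128054 0.0003833516618244729
stop (538.5238037109375, 156.98985290527344) (20.314064025878906, 228.01705932617188) 82.9549560546875 0.03609347468121373 5333
tool y yaw 89.36 x axis [-2.e-04  6.e-04 -1.e+00] shift cm [  5.02 -18.6   -5.35] turn [-4.0000e-02  1.7996e+02] j6 -1.83 t 32.9 F [-0.19 -0.28 -3.58]
```

View pics/side4.png

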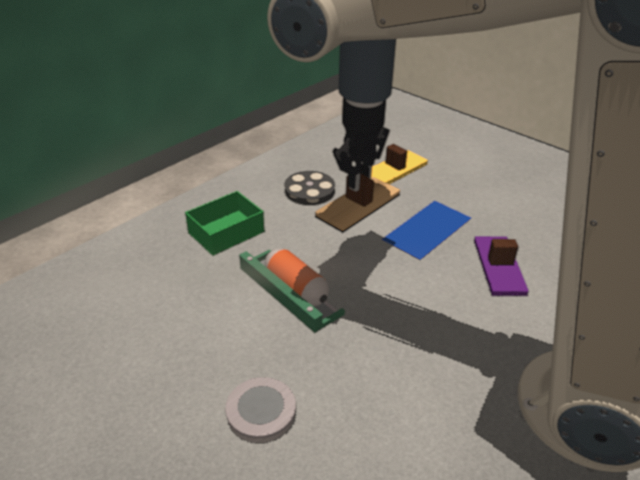

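The side view shows the roller (298,278) lying along the stop. The fits give y_rest about +0.3 mm, height 31.3 mm and yaw within 0.3° of the rest. Now the pad goes back.

>>> {"op": "jog_arm", "data": {
  "motion": [
    [[2,0,-4.7,-1.35,0],[2,0,-4.7,-1.35,0],[2,0,-4.7,-1.35,0],[2,0,-4.5,-1.3,0],[2,0,0,0,0]]
  ]
}}

```text
time: 33.52
ee_pos: [0.4537, -0.2166, 0.1503]
tcp_rot: [-3.113, 1.57, -3.127]
wrist_force: [0.6, 1.1, -3.3]
finger_gap: 0.302
```

>>> {"op": "jog_arm", "data": {
  "motion": [
    [[2,4,0,0,0],[2,4,0,0,0],[2,2.5,0,0,0],[2,1,0,0,0],[2,0,0,0,0]]
  ]
}}

```text
time: 34.15
ee_pos: [0.4548, -0.2145, 0.0355]
tcp_rot: [-3.043, 1.57, -3.051]
wrist_force: [0.8, 0.2, -2.2]
finger_gap: 0.301
```

```bash
python3 go.py .4538 -.2147 .0265 89.4
```

```text
tool y yaw 89.52 x axis [-5.e-04 -0.e+00 -1.e+00] shift cm [ 0.9  -0.02 -0.09] turn [ 1.2000e-01 -1.7988e+02] j6 -1.45 t 34.15 F [ 0.78  0.23 -2.22]
```

>>> {"op": "jog_arm", "data": {
  "motion": [
    [[2,0.4,0,-0.05,0],[2,0.3,0,0,0],[2,0.1,0,0,0],[2,0.05,0,0,0],[2,0,0,0,0]]
  ]
}}

```text
time: 34.78
ee_pos: [0.4539, -0.2151, 0.0271]
tcp_rot: [-0.426, 1.571, -0.435]
wrist_force: [0.1, -0.0, -3.5]
finger_gap: 0.299
```

>>> {"op": "jog_arm", "data": {
  "motion": [
    [[2,0.05,0,0,0],[2,0,0,0,0]]
  ]
}}

```text
time: 35.02
ee_pos: [0.454, -0.2151, 0.0267]
tcp_rot: [-0.453, 1.57, -0.462]
wrist_force: [-0.5, 0.0, -1.5]
finger_gap: 0.3
```

>>> {"op": "jog_arm", "data": {
  "motion": [
    [[2,0.03,0,0,0],[2,0,0,0,0]]
  ]
}}

```text
time: 35.28
ee_pos: [0.454, -0.2151, 0.0267]
tcp_rot: [-0.445, 1.57, -0.454]
wrist_force: [-1.9, 1.8, 4.1]
finger_gap: 0.302
```

>>> {"op": "jog_arm", "data": {
  "motion": [
    [[8.54,0,0,0,0],[8.54,0,0,0,0],[8.54,0,0,0,0],[8.54,0,0,0,0],[8.54,0,0,0,0]]
  ]
}}

```text
time: 35.9
ee_pos: [0.4539, -0.2151, 0.0261]
tcp_rot: [-2.175, 1.571, -2.184]
wrist_force: [0.6, 0.4, -0.7]
finger_gap: 0.996
```

>>> {"op": "jog_arm", "data": {
  "motion": [
    [[8.54,0,0,0,0],[8.54,0,0,0,0],[8.54,-1,0,0,0],[8.54,-3,0,0,0],[8.54,-5,0,0,0]]
  ]
}}

```text
time: 36.52
ee_pos: [0.4527, -0.2147, 0.1166]
tcp_rot: [2.947, 1.568, 2.938]
wrist_force: [1.4, 0.4, 1.2]
finger_gap: 1.0
```

>>> {"op": "jog_arm", "data": {
  "motion": [
    [[8.54,-5,0,0,0],[8.54,-3,0,0,0],[8.54,0,0,0,0],[8.54,0,0,0,0]]
  ]
}}

```text
time: 37.02
ee_pos: [0.4535, -0.2148, 0.196]
tcp_rot: [2.218, 1.57, 2.209]
wrist_force: [-0.2, -0.4, 0.2]
finger_gap: 1.002
```

```bash
python3 - <<'E'
from fit import *
im,d,c,E=cam('wrist'); np.savez('w5.npz',im=im,d=d,E=E); cv2.imwrite('pics/w5.png',im[...,::-1])
P=cloud(d,c,E); z=P[...,2]; hsv=cv2.cvtColor(im,cv2.COLOR_RGB2HSV); H,S=hsv[...,0],hsv[...,1]
N=(d>0)&(abs(P[...,0]-.453)<.09)&(abs(P[...,1]+.215)<.14)
for nm,m in (('wood',N&(z>.012)&(z<.022)&(H<25)&(S>60)),('mat',N&(z<.008)&(H>100)&(H<125)&(S>100)),('grip',N&(z>.06)&(z<.075))):
    X=P[m]; print(nm,cv2.minAreaRect(X[:,:2].astype(np.float32)*1000),X[:,2].mean())
try: an('w5.npz','wrist')
except Exception as e: print(e)
print(sense()['finger_gap'],sense()['ee_pos'],sense()['time'])
E
```

```text
wood ((453.6955871582031, -214.19873046875), (169.10792541503906, 69.57747650146484), 89.74578857421875) 0.01718147445615292
mat ((454.4712829589844, -212.86553955078125), (200.13778686523438, 99.62582397460938), 89.90522003173828) 0.0031871744463835053
grip ((453.59954833984375, -214.05819702148438), (27.581424713134766, 49.74866485595703), 88.95845031738281) 0.0667409002480145
roller [0.53579179 0.11823567] -7.051417075075053 0.03159428220208656 0.09072292940260476 0.0005159870535549942
stop (0.0, 0.0) (0.0, 0.0) 0.0 nan 0
0.9982899230779175 [ 0.45330453 -0.21478687  0.19549334] 37.075fit.py:21: RuntimeWarning: Mean of empty slice.
  X=P[g]; (cc,s,a)=cv2.minAreaRect(X[:,:2].astype(np.float32)*1000); print('stop',cc,s,a,X[:,2].mean(),len(X))
  ret = ret.dtype.type(ret / rcount)
```

View pics/w5.png

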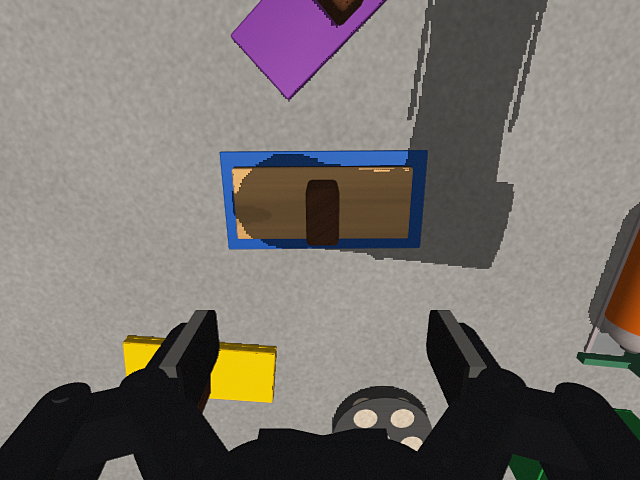

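The pad lies flat on the mat at (322,205), 2 mm off its centre and parallel to it. The roller is still home at (630,280), and the reel and bin are untouched. I hand the job in.

```bash
python3 -c "
from plant import *
print(job_done())"
```

```text
the job is handed in; nothing more can be done
None
```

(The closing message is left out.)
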